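# Test a twist-lock LED lamp in a spring-return tester

### The job

Test the LED lamp in the lamp tester: set it upright onto the tester's two pegs with its side lugs in the collar's two gaps, push it straight in against the spring, then twist it clockwise (seen from above) to the stop, a little short of a quarter turn. The tester springs back when let go, so finish while still gripping the lamp, pushed in and turned to the stop; leave the other things on the bench where they are.

Things in the scene. Friction and masses are not known exactly. Their poses are not given: they have to be found in the camera images.
- lamp: Loose LED lamp, 0.1 kg, upright, 63 mm high. Origin: centre of its underside; z up; same when turned half round. White oblong foot 42 (x) x 26 (y) x 14 mm with two round blind holes below, 10 mm across, 12 deep, at x = +-11 mm, for the tester's pegs. Two steel lugs at the bottom of the short ends, 8 mm wide, 5 thick (z 0 to 5), reach to x = +-33 mm.
- lamp_grip (a point): Centre of the lamp's aluminium finned block, 42 mm above the underside, axes as the lamp's. The block is 40 mm along x, 26 along y, z 14 to 54 mm above the underside, with a round lens on top up to 63. Grip its two flat faces, fingers closing along y, with the fingertips no lower than 25 mm above the underside, so that they stay above the tester's collar.
- tester: Lamp tester fixed to the bench: grey plate 124 x 100 x 12 mm (x -56 to +68) with a round metal collar, 80 mm across, top at z = 38 mm. Origin: on the collar's axis at bench height; z up. Its black flange (opening 55 mm, z 31 to 38) has two gaps at +x and -x, 13 to 16 mm wide, for the lamp's lugs; below it the lugs can turn in a bore of 72 mm. Two brass posts, 24 mm high, at x = 56, y = +-20 mm.
- seat (a point): Centre of the top of the sprung turntable, an aluminium disc 50 mm across in the collar, at z = 34 mm at rest; moves with it; z up. Two pointed steel pegs, 8 mm across, 10 high, stand on it at x = +-11 mm; at rest its x is the tester's x. The seated lamp's underside lies on this face, lamp x along this x (either way round).
- plunger (a joint): How far the turntable is pushed down, m: 0 at rest, 0.012 at the bottom stop. Spring: 2.4 N to start, 6 N at the bottom. From 0.008 on the lamp's lugs are below the flange and can turn; until then the gaps hold them. Once turned, the lugs are caught under the flange and the lamp cannot rise above 0.008.
- rotor (a joint): Turn of the turntable, rad: 0 at rest, grows clockwise seen from above, stop at 1.3 (75 degrees). A spring turns it back: 0.03 N m at the start, 0.12 N m at the stop. The lamp has about 0.1 rad of play on the pegs.
- solder_reel: Bystander: solder reel standing on its flange, 54 mm across, 33 high; origin at the centre of its underside. Leave it.
- driver_blue: Bystander: short screwdriver lying down, 148 x 18 x 16 mm; origin at the centre of its underside. Leave it.
- battery_9v: Bystander: block battery, 50 x 26 x 17 mm lying down; origin at the centre of its underside. Leave it.
Mind the look-alikes: they are no part of the job. Leave any pink or yellow look-alike of the lamp alone.

How it is judged:
By the outcome, as a careful person would: the job done as asked, in the order asked, and still so for the second after the job is handed in, while the arm keeps its last pose, push and grip.
It also fails if it takes over 37 s, if anything falls off the work surface, if the arm or the gripper's body presses on something with over 40 N, if the wrist force passes 120 N, or if a joint passes its speed limit or range.

### The arm

A 6-joint arm with a two-finger parallel gripper is mounted at the origin on a cart in front of the work surface, level with it; the furniture and walls round the work are solid. World frame = base frame: x ahead of the robot, y to its left, z up, the work surface at z = 0. Lengths are in m, angles in degrees, forces in N, time in s.
With the tool pointing down it reaches from about 0.25 to 0.725 m from the base axis. Payload 9.7 kg.
Tool frame: the origin (TCP) lies midway between the tips of the shut fingers; the grasp point (between the pads) lies bot.hold_point_z behind it (bot.hold_point_z is the distance from the TCP to the grasp point, in m); z points along the fingers, y is the line along which they close (so a half turn about z gives the same grasp; the last joint's range is limited). The gripper opens to 85 mm and grips with 20 to 120 N. Pads are 22 mm wide; open, the fingers measure 114 mm over their backs; the gripper's body (76 mm by 85 mm) begins 54 mm behind the grasp point. The pads swing forward as they close: fully open they stand 13 mm farther back than shut.
Start: joints at [-76.375, 4.979, 10.078, 95.1, 0, 90], TCP at [0.13, -0.535, 0.231] pointing down, gripper open.
Joint ranges: [-179.16, 179.16], [-48.56, 103.87], [-65.8, 70.77], [-126.05, 130.52], [-82.76, 87.17], [-180, 180]. Speed limits (degrees/s): [127.2, 127.2, 147.25, 180, 180, 180].

### API

Orientations are given as [roll, pitch, yaw] about the fixed x, y, z axes, in that order (R = Rz(yaw) Ry(pitch) Rx(roll)).
In Python, from workcell import bot, camera, camera_model, ticket gives the robot as it stands.
- The arm moves only by the tool send_rows, never from a script. Its argument "targets" is text: rows parted by semicolons, each of 5 numbers parted by spaces: the shift along the tool's x, y, z in mm, then the turn about the tool's z in degrees, then the closure in counts, from 0 (fully open) to 255 (shut). A call has 1 to 20 rows; each row is the pose to reach, as a shift and turn from the pose commanded when the call began, along the tool's axes at that moment; what a row does not reach only later rows make up. A row lasts 1/8 s, in which the tool goes at most 62.5 mm and 10.7 degrees, less where a joint would pass 70% of its speed; a pose out of reach is approached as far as the arm can. A call with a gripper value outside its range is refused whole. The fingers move at their own pace and stop on an object; "newtons" is the grip in N (left out, the last holds). Time passes only in rows, so rows that repeat a pose let the fingers close. It gives the time, the measured TCP pose, the force, the opening and the grip force at its end, in the units of the state.
- bot.get_obs(): the state, without advancing time (a new reading comes with each control period).
- camera(name): name is "scene" or "top"; returns the picture (420x560x3 uint8, blue, green, red); there is no depth.
- camera_model(name): a dict with "K" (3x3 intrinsics, pixels), "pose" (4x4, takes a point from camera to world coordinates). Camera axes: x right, y down, z forward; pixel columns grow to the right and rows downward; lengths in m; the calibration is good to about 2 mm. A picture is of the moment at which its call begins. camera_model takes no time and is no camera call.
- ticket.job_done(): hands the job in; it is judged then, once.
The state is a dict: "time": time; "q": joint angles; "qd": joint speeds; "joint_efforts": joint torques, N m; "ee_pos": TCP position; "tcp_rot": TCP orientation; "wrist_force": force on the tool from outside, world axes, zero at the start; "torque": the same for the moment, N m; "opening": finger opening in m; "grasp_force": force on a finger pad.
Only numpy, scipy, OpenCV 4.12 (cv2) and the standard library are available. Lean on these libraries where they do the work, as an engineer would, in place of code of your own. Each camera call takes 0.05 s, during which the arm holds its last target. There are 200 camera calls.

## Working session

There is one attempt and no reset: what is moved stays moved. The work goes in short steps, Python scripts to look and compute and a tool call to move; the robot and the scene stay as the last step left them, time stands still between calls to the robot, and variables do not carry over. Pictures are saved under pics/ and viewed, at most 10 in all, crops included, and the job is handed in when it is done.

Besides the shell and the picture viewer there is one more tool, called after "Request:" as name(argument=value, ...) on one line, values as JSON. send_rows: Moves the arm, as the interface text tells. Its arguments: {"type":"object","properties":{"targets":{"type":"string"},"newtons":{"type":"number"}},"required":["targets"]}

```bash
ls; mkdir -p pics; python3 - <<'E'
from workcell import bot,camera,camera_model
import cv2,numpy as np
for n in("scene","top"):
    cv2.imwrite(f"pics/{n}0.png",camera(n)); m=camera_model(n); print(n,np.round(m["K"],1).tolist(),np.round(m["pose"],3).tolist())
print(bot.hold_point_z,bot.get_obs())
E
```

```text
pics
scene [[383.1, 0.0, 285.2], [0.0, 383.1, 206.3], [0.0, 0.0, 1.0]] [[-0.629, -0.434, 0.645, -0.117], [-0.777, 0.34, -0.529, 0.545], [0.011, -0.834, -0.552, 0.604], [0.0, 0.0, 0.0, 1.0]]
top [[449.4, 0.0, 274.0], [0.0, 449.4, 206.8], [0.0, 0.0, 1.0]] [[0.015, -0.994, 0.104, 0.422], [-1.0, -0.015, 0.0, 0.015], [0.001, -0.104, -0.995, 1.063], [0.0, 0.0, 0.0, 1.0]]
0.0187 {'time': 0.1, 'q': array([-7.63748154e+01,  5.00745396e+00,  1.00418212e+01,  9.50997857e+01,
        6.52875269e-04,  9.00004691e+01]), 'qd': array([ 0.06527531, -0.07857511,  0.05619496, -0.04715398, -0.04075581,
       -0.05362169]), 'joint_efforts': array([-4.16868743e-04, -5.21562016e+01,  4.65654910e+01,  1.60007388e-02,
        1.06675714e-05,  2.52537779e-05]), 'ee_pos': array([ 0.12952132, -0.53433537,  0.23068403]), 'tcp_rot': array([-1.79934582e+02, -6.52339294e-04,  1.36247148e+01]), 'wrist_force': array([0.70241984, 0.89226666, 0.89614239]), 'torque': array([-0.00132221,  0.03755533, -0.00769393]), 'grasp_force': 0.0, 'opening': 0.08557693181319223}
```

View pics/scene0.png

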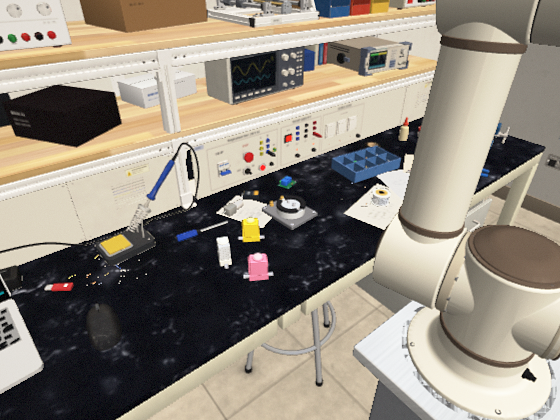

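View pics/top0.png

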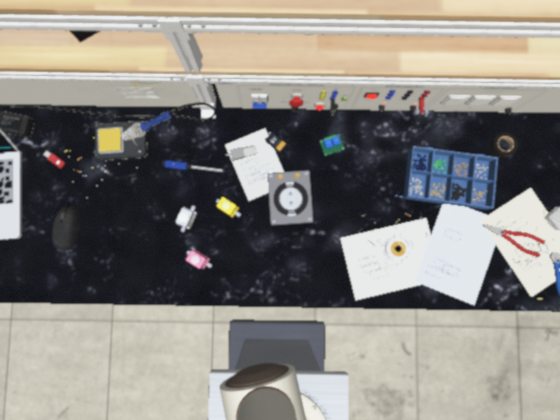

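The scene view shows a white lamp-like thing at (223,250), a yellow one at (250,230), a pink one at (258,265), a grey thing at (233,207), and the tester at (290,210). In the top view these are at (186,216), (228,207), (198,259), (243,153) and (291,198). The lamp is probably the white one; I'll check with close crops.

```bash
python3 - <<'E'
import cv2,numpy as np
s=cv2.imread("pics/scene0.png");t=cv2.imread("pics/top0.png")
a=cv2.resize(s[185:290,200:330],None,fx=4,fy=4,interpolation=cv2.INTER_CUBIC)[:,:400]
b=cv2.resize(t[135:275,165:330],(495,420),interpolation=cv2.INTER_CUBIC)
a=cv2.resize(s[185:290,195:330],(540,420),interpolation=cv2.INTER_CUBIC)
cv2.imwrite("pics/c1.png",a)
b=cv2.resize(t[130:270,165:330],(707,600),interpolation=cv2.INTER_CUBIC)
cv2.imwrite("pics/c2.png",b)
E
```

```text
(no output)
```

View pics/c1.png

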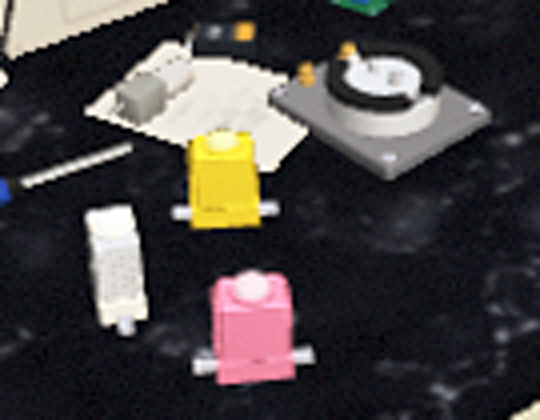

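View pics/c2.png

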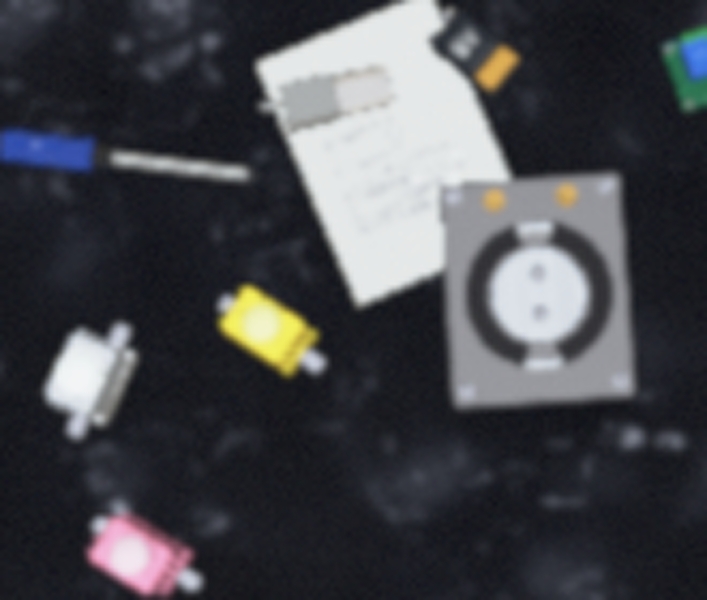

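The crops show a white/aluminium lamp standing upright at top (187,219). Its lugs are at about (193.5,206) and (182.5,232), its foot is white and its end is finned. The yellow and pink ones are look-alikes. The grey part lying on the paper at (243,153) has a different shape. The tester has brass posts towards image-up (its +x), and its gaps and pegs run along the image vertical. Next I'll measure from averaged frames.

```bash
cat > h.py <<'E'
import cv2,numpy as np
from workcell import bot,camera,camera_model
def avg(n,k=4): return np.mean([camera(n).astype(float) for _ in range(k)],0).astype(np.uint8)
def cast(n,p,z):
    m=camera_model(n);K=np.array(m["K"]);T=np.array(m["pose"])
    d=T[:3,:3]@np.linalg.solve(K,[p[0],p[1],1.]);o=T[:3,3]
    return (o+d*(z-o[2])/d[2])[:2]
def proj(n,X):
    m=camera_model(n);K=np.array(m["K"]);T=np.array(m["pose"])
    c=K@(T[:3,:3].T@(np.array(X)-T[:3,3]));return c[:2]/c[2]
E
python3 - <<'E'
from h import *
t=avg("top");s=avg("scene");cv2.imwrite("pics/ta.png",t);cv2.imwrite("pics/sa.png",s)
# plate: grey mask, filled contour near (291,198)
g=t.astype(int);sat=g.max(2)-g.min(2);v=g.mean(2)
m=((v>85)).astype(np.uint8); m[:, :262]=0;m[:,320:]=0;m[:165]=0;m[240:]=0
c=max(cv2.findContours(m,0,2)[0],key=cv2.contourArea);r=cv2.minAreaRect(c)
P=np.array([cast("top",p,.012) for p in cv2.boxPoints(r)]);print("plate",P.round(4).tolist(),P.mean(0),[np.linalg.norm(P[i]-P[i-1]).round(4) for i in(0,1)])
# black ring interior: disc
m=(v<75).astype(np.uint8);m[:,268:314]*=1
sub=np.zeros_like(m);sub[174:222,271:311]=m[174:222,271:311]
c=[q for q in cv2.findContours(sub,0,2)[0] if cv2.contourArea(q)>20]
pts=np.vstack(c)
(e,ax,an)=cv2.fitEllipse(cv2.convexHull(pts));print("ring",e,ax,cast("top",e,.038))
# pegs / gaps profile in disc
m=((g.max(2)>g.min(2)+60)&(g[:,:,2]>140)).astype(np.uint8);m[:,:268]=0;m[:,316:]=0;m[:165]=0;m[190:]=0
n,l,st,ce=cv2.connectedComponentsWithStats(m)
for i in range(1,n): print("post",ce[i],st[i,4],cast("top",ce[i],.024))
# lamp
m=(v>90).astype(np.uint8);m[:,:165]=0;m[:,212:]=0;m[:195]=0;m[242:]=0
c=max(cv2.findContours(m,0,2)[0],key=cv2.contourArea);print("lamp",cv2.boundingRect(c),cv2.minAreaRect(c))
a=cv2.resize(t[190:245,160:215],(590,590),interpolation=cv2.INTER_CUBIC);b=cv2.resize(s[225:280,200:222+23],(0,0),fx=4,fy=4)
cv2.imwrite("pics/l.png",a)
E
```

```text
plate [[0.6307, 0.0455], [0.6325, -0.0732], [0.4922, -0.0741], [0.4905, 0.0429]] [ 0.56147289 -0.01473851] [np.float64(0.1402), np.float64(0.1187)]
ring (290.3496398925781, 198.1916961669922) (31.972070693969727, 32.80884552001953) [ 0.54911817 -0.02179948]
post [296.5 175. ] 16 [ 0.60577747 -0.03607453]
post [279.875  176.3125] 16 [0.60206309 0.00280263]
lamp (175, 205, 22, 28) ((185.30003356933594, 217.40003967285156), (16.994115829467773, 29.06888198852539), 26.56505012512207)
```

View pics/l.png

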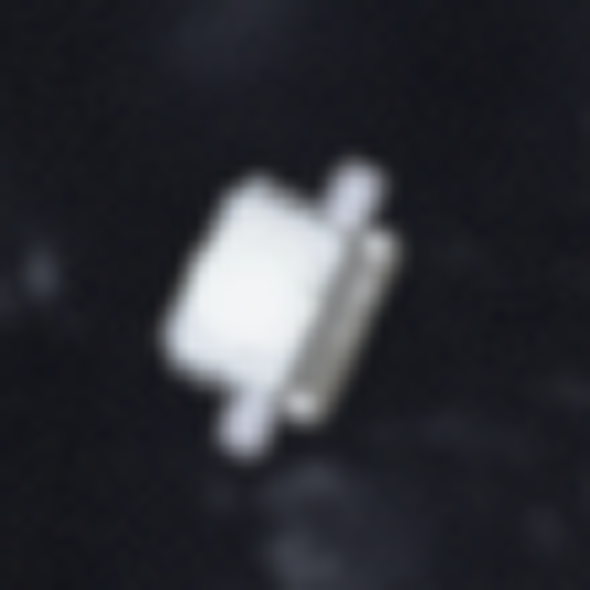

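```bash
python3 - <<'E'
from h import *
f=lambda p,s,o:[(p[0]+.5)/s-.5+o[0],(p[1]+.5)/s-.5+o[1]]
C=np.array([cast("top",f(p,4.2857,(165,130)),.012) for p in [(443,185),(620,175),(634,397),(455,408)]])
print("plate",C.mean(0),[round(float(np.linalg.norm(C[i]-C[i-1])),4) for i in range(4)])
d=(C[0]-C[3]+C[1]-C[2]);print("psi",np.degrees(np.arctan2(d[1],d[0])))
# disc+pegs : bright disc at z=.034 
t=cv2.imread("pics/ta.png");g=t.astype(float).mean(2)
a=cv2.resize(g[170:226,265:318],None,fx=8,fy=8,interpolation=cv2.INTER_CUBIC)
cv2.imwrite("pics/d.png",np.clip(a,0,255).astype(np.uint8))
L=[cast("top",f(p,590/55,(160,190)),.004) for p in [(362,157),(238,463)]]
d=L[0]-L[1];print("lugs",L,np.linalg.norm(d),(L[0]+L[1])/2,np.degrees(np.arctan2(d[1],d[0])))
# block top corners at z=.054: left, top, bottom, right seen
B=[cast("top",f(p,590/55,(160,190)),.054) for p in [(250,177),(345,232),(163,362),(265,400)]]
d=B[0]-B[2]+B[1]-B[3]
print("block",np.round(B,4).tolist(),np.mean(B,0),np.degrees(np.arctan2(d[1],d[0])))
# scene check
s=cv2.imread("pics/sa.png")
c=(L[0]+L[1])/2; print("proj scene lamp base, top",proj("scene",[*c,0]),proj("scene",[*c,.063]))
print("tester top scene",proj("scene",[.5486,-.0214,.038]))
E
```

```text
plate [ 0.55417426 -0.02224227] [0.1236, 0.0981, 0.1232, 0.098]
psi 3.9815246682633036
lugs [array([0.53549147, 0.20677409]), array([0.4675496 , 0.23168553])] 0.07236488947332193 [0.50152054 0.21922981] -20.135870945982116
block [[0.5255, 0.2211], [0.5142, 0.2008], [0.4863, 0.2379], [0.4787, 0.2163]] [0.50117651 0.21903043] -23.378338603071434
proj scene lamp base, top [224.97724773 258.7058357 ] [222.86388173 237.66601992]
tester top scene [290.93269278 202.50995188]
```

View pics/d.png

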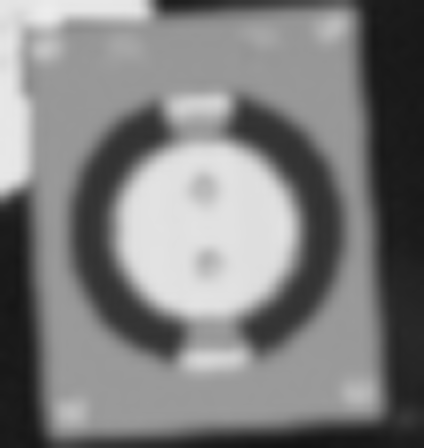

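Request:
send_rows(targets="0 0 0 5 0; 0 0 0 10 0", newtons=70)

```text
time: 0.75
ee_pos: [0.1296, -0.5345, 0.2313]
tcp_rot: [180.0, 0.0, 3.5]
wrist_force: [-0.7, 0.6, 0.3]
opening: 0.0858
grasp_force: 0.0
```

```bash
python3 -c "
from workcell import bot
o=bot.get_obs();print(o['q'],o['tcp_rot'],o['ee_pos'],o['time'])"
```

```text
[-7.63743637e+01  4.97756476e+00  1.00789253e+01  9.50977656e+01
 -9.99852162e-04  1.00160622e+02] [1.79996285e+02 3.49987575e-04 3.46501461e+00] [ 0.12956539 -0.53453372  0.23130334] 0.75
```

Request:
send_rows(targets="28 -49 0 -10 0; 56 -98 0 -20 0; 84 -146 0 -30 0; 112 -195 0 -40 0; 140 -243 5 -50 0; 168 -292 10 -60 0; 196 -340 15 -70 0; 224 -389 20 -80 0; 252 -437 25 -90 0; 280 -486 30 -100 0; 307 -535 40 -110 0; 335 -583 50 -120 0; 363 -632 60 -130 0; 391 -680 70 -140 0; 418 -729 80 -150 0; 418 -729 80 -153 0; 418 -729 80 -153 0; 418 -729 80 -153 0; 418 -729 80 -153 0", newtons=70)

```text
time: 3.12
ee_pos: [0.5007, 0.2189, 0.1518]
tcp_rot: [180.0, 0.0, 156.5]
wrist_force: [-0.1, 0.2, 0.5]
opening: 0.0855
grasp_force: 0.0
```

```bash
python3 - <<'E'
from h import *
o=bot.get_obs();print(o['q'].round(1),o['tcp_rot'],o['ee_pos'],o['time'])
y=np.radians(o['tcp_rot'][2]);d=np.array([.5013,.2191])-o['ee_pos'][:2]
print("tool x,y mm",1e3*(d@[np.cos(y),np.sin(y)]),1e3*(d@[np.sin(y),-np.cos(y)]))
t=camera("top");s=camera("scene");a=cv2.resize(s[150:290,160:330],(680,560))
cv2.imwrite("pics/n1.png",a)
E
```

```text
[23.6  3.5 -0.2 86.2 -0.  47.1] [1.79960949e+02 3.67750597e-02 1.56533937e+02] [0.50069765 0.21891424 0.15184159] 3.125
tool x,y mm -0.47856113042609777 0.4102537115564671
```

View pics/n1.png

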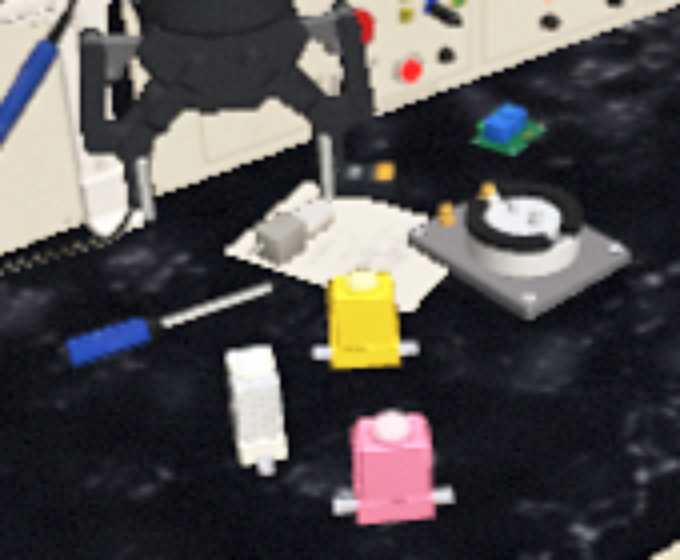

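The white lamp is directly below the gripper and nothing stands in the fingers' paths, so I'll descend and grip.

Request:
send_rows(targets="0 0 40 0 0; 0 0 80 0 0; 0 0 105 0 0; 0 0 122 0 0; 0 0 122 0 0; 0 0 122 0 0; 0 0 122 0 120; 0 0 122 0 160; 0 0 122 0 200; 0 0 122 0 255; 0 0 122 0 255; 0 0 122 0 255; 0 0 122 0 255; 0 0 122 0 255", newtons=70)

```text
time: 4.97
ee_pos: [0.5009, 0.2196, 0.0297]
tcp_rot: [180.0, 0.0, 156.6]
wrist_force: [0.2, 1.4, 5.5]
opening: 0.025
grasp_force: 69.5
```

Request:
send_rows(targets="0 0 -30 0 255; 0 0 -65 0 255; 0 0 -95 0 255; -20 -29 -95 -4 255; -47 -68 -95 -9 255; -75 -109 -95 -15 255; -103 -150 -95 -20 255; -130 -188 -95 -26 255; -140 -203 -85 -27.6 255; -140 -203 -70 -27.6 255; -140 -203 -60 -27.6 255; -140 -203 -60 -27.6 255; -140 -203 -60 -27.6 255")

```text
time: 6.6
ee_pos: [0.5487, -0.0217, 0.0896]
tcp_rot: [180.0, 0.0, -175.7]
wrist_force: [0.1, 0.6, -1.2]
opening: 0.0248
grasp_force: 69.1
```

```bash
python3 - <<'E'
from h import *
o=bot.get_obs();print(o['q'].round(1),o['tcp_rot'],o['ee_pos'],o['time'],o['opening'])
p=o['ee_pos'];y=np.radians(o['tcp_rot'][2]);u=np.array([np.cos(y),np.sin(y)])
zb=p[2]-.0297
for k in(-.033,.033): print("lug tip px",proj("scene",[*(p[:2]+k*u),zb+.0025]))
for k in (-.011,.011): 
  a=np.radians(4.2);print("peg tip px",proj("scene",[.5486+k*np.cos(a),-.0222+k*np.sin(a),.044]))
s=avg("scene",3);cv2.imwrite("pics/n2f.png",s)
cv2.imwrite("pics/n2.png",cv2.resize(s[160:240,240:340],(800,640))[:600])
E
```

```text
[-2.3  4.4 -6.2 79.4  0.  -6.5] [ 1.79999061e+02  1.91244179e-02 -1.75721740e+02] [ 0.5486717  -0.02171736  0.08961773] 6.6 0.024841959790211175
lug tip px [282.79680687 190.11994536]
lug tip px [299.89002609 199.71104341]
peg tip px [294.03504737 202.18439998]
peg tip px [288.40377659 198.94308723]
```

View pics/n2.png

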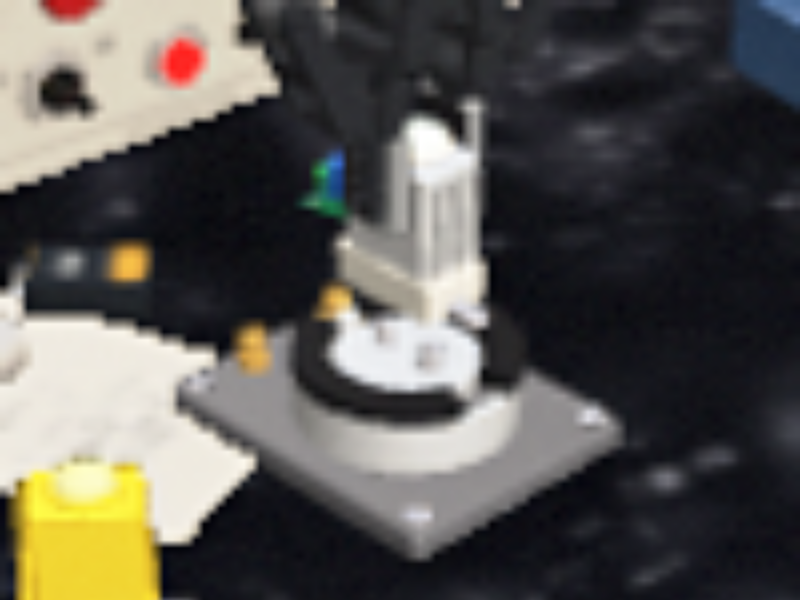

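```bash
python3 - <<'E'
from h import *
o=bot.get_obs();p=o['ee_pos'];y=np.radians(o['tcp_rot'][2]);u=np.array([np.cos(y),np.sin(y)]);w=np.array([-u[1],u[0]])
zb=p[2]-.0297
def c(P): q=proj("scene",P);return ((q-[240,160]+.5)*8-.5).round(0)
for z in(0,.014):
  for a in(-1,1):
    for b in(-1,1): print("foot",z,a,b,c([*(p[:2]+.021*a*u+.013*b*w),zb+z]))
for a in(-1,1):
    for b in(-1,1): print("lugend",a,b,[c([*(p[:2]+.033*a*u+.004*b*w),zb+z]) for z in (0,.005)])
for a in (-1,1): print("blocktop",a,[c([*(p[:2]+.02*a*u+.013*b*w),zb+.054]) for b in (-1,1)])
print("lens",c([*p[:2],zb+.063]))
t=np.array([.5486,-.0222]);a=np.radians(4.2);R=np.array([[np.cos(a),-np.sin(a)],[np.sin(a),np.cos(a)]])
for k in(-.011,.011): print("peg",[c([*(t+R@[k,0]),z]) for z in(.034,.044)])
print("ring extremes",[c([*(t+.04*np.array([np.cos(b),np.sin(b)])),.038]) for b in np.radians(np.arange(0,360,30))])
for q in [(68,-50),(68,50),(-56,50),(-56,-50)]: print("plate",c([*(t+R@(np.array(q)/1e3)),.012]))
E
```

```text
foot 0 -1 -1 [342. 277.]
foot 0 -1 1 [398. 250.]
foot 0 1 -1 [429. 326.]
foot 0 1 1 [485. 298.]
foot 0.014 -1 -1 [343. 241.]
foot 0.014 -1 1 [399. 214.]
foot 0.014 1 -1 [430. 290.]
foot 0.014 1 1 [486. 262.]
lugend -1 -1 [array([338., 254.]), array([338., 241.])]
lugend -1 1 [array([355., 245.]), array([355., 233.])]
lugend 1 -1 [array([474., 331.]), array([475., 318.])]
lugend 1 1 [array([491., 322.]), array([492., 309.])]
blocktop -1 [array([345., 137.]), array([403., 112.])]
blocktop 1 [array([431., 183.]), array([488., 156.])]
lens [417. 122.]
peg [array([435., 366.]), array([436., 341.])]
peg [array([390., 340.]), array([391., 315.])]
ring extremes [array([339., 294.]), array([304., 319.]), array([296., 352.]), array([320., 383.]), array([371., 404.]), array([433., 408.]), array([490., 394.]), array([524., 367.]), array([528., 334.]), array([501., 304.]), array([452., 285.]), array([393., 281.])]
plate [381. 278.]
plate [173. 379.]
plate [420. 536.]
plate [630. 419.]
```

The held lamp matches its prediction. The pegs and ring sit within about 1 mm of my estimate, so I'll lower it gently and watch the force.

Request:
send_rows(targets="0 0 8 0 255; 0 0 14 0 255; 0 0 18 0 255; 0 0 21 0 255; 0 0 24 0 255; 0 0 26 0 255; 0 0 26 0 255; 0 0 26 0 255")

```text
time: 7.75
ee_pos: [0.5487, -0.0222, 0.0635]
tcp_rot: [180.0, 0.0, -175.8]
wrist_force: [0.8, 2.6, -0.0]
opening: 0.0252
grasp_force: 69.3
```

```bash
python3 - <<'E'
from h import *
o=bot.get_obs();print(o['ee_pos'],o['wrist_force'],o['torque'],o['time'])
s=avg("scene",3)
cv2.imwrite("pics/n3.png",cv2.resize(s[160:235,240:340],(800,600)))
E
```

```text
[ 0.54872287 -0.02223854  0.06352454] [ 0.76311376  2.56780001 -0.02230242] [ 0.69478992 -0.15107691  0.02574338] 7.75
```

View pics/n3.png

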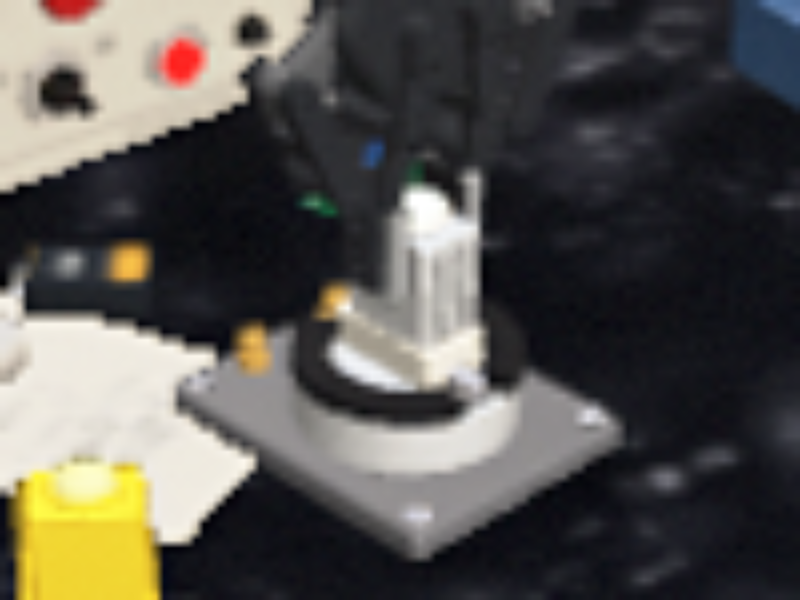

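It sits on the pegs with the lug in the gap. I'll push it in, with a small +y shift to relieve the 2.6 N side load.

Request:
send_rows(targets="0 0.6 0 0 255; 0 0.6 3 0 255; 0 0.6 6 0 255; 0 0.6 8 0 255; 0 0.6 10 0 255; 0 0.6 11 0 255; 0 0.6 11 0 255; 0 0.6 11 0 255", newtons=90)

```text
time: 8.9
ee_pos: [0.5487, -0.022, 0.0525]
tcp_rot: [-180.0, 0.0, -175.8]
wrist_force: [1.4, -2.3, 3.3]
opening: 0.0243
grasp_force: 93.6
```

Request:
send_rows(targets="0 0 1 0 255; 0 0 1 0 255; 0 0 1 0 255")

```text
time: 9.28
ee_pos: [0.5487, -0.022, 0.0517]
tcp_rot: [-180.0, 0.0, -175.8]
wrist_force: [0.8, -3.0, 7.2]
opening: 0.024
grasp_force: 94.1
```

```bash
python3 - <<'E'
from h import *
F=[]
for _ in range(4):
    s=camera("scene");o=bot.get_obs();F.append(np.r_[o['wrist_force'],o['torque'],o['ee_pos'][2]*1e3])
print(np.mean(F,0).round(2),np.std(F,0).round(2),o['time'])
cv2.imwrite("pics/n4.png",cv2.resize(s[160:235,240:340],(800,600)))
E
```

```text
[ 3.900e-01 -2.760e+00  7.040e+00 -7.000e-01 -1.100e-01 -2.000e-02
  5.168e+01] [0.36 0.55 0.33 0.03 0.02 0.03 0.01] 9.475
```

View pics/n4.png

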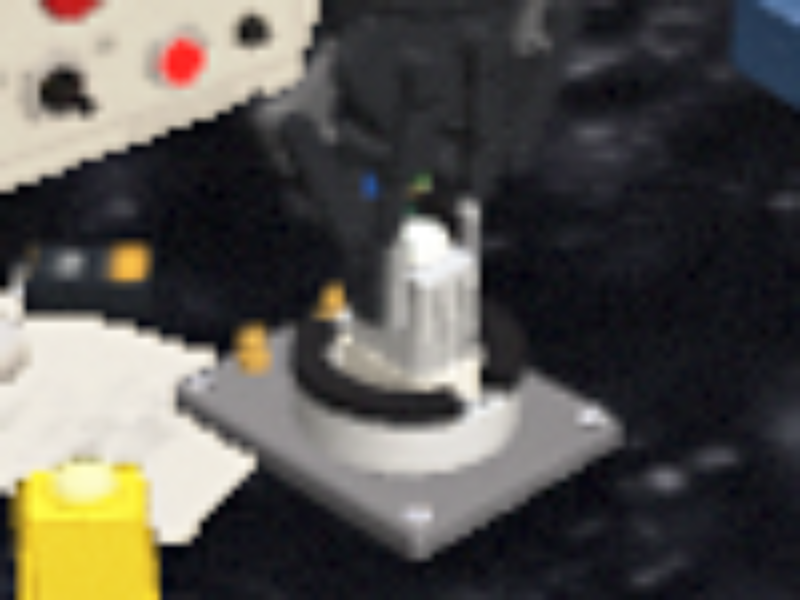

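The lugs are now down in the gap and the plunger is near its bottom stop, so I'll twist clockwise (+ about tool z).

Request:
send_rows(targets="0 -0.2 0 6 255; 0 -0.2 0 12 255; 0 -0.2 0 20 255; 0 -0.2 0 28 255; 0 -0.2 0 36 255; 0 -0.2 0 44 255; 0 -0.2 0 52 255; 0 -0.2 0 60 255; 0 -0.2 0 66 255; 0 -0.2 0 70 255; 0 -0.2 0 72 255; 0 -0.2 0 72 255; 0 -0.2 0 72 255", newtons=100)

```text
time: 11.1
ee_pos: [0.5487, -0.0212, 0.0517]
tcp_rot: [179.9, -0.1, 112.3]
wrist_force: [0.3, 2.9, 7.1]
opening: 0.0244
grasp_force: 98.2
```

```bash
python3 - <<'E'
from h import *
F=[]
for _ in range(4):
    s=camera("scene");o=bot.get_obs();F.append(np.r_[o['wrist_force'],o['torque'],o['ee_pos']*1e3,o['tcp_rot'][2]])
print(np.mean(F,0).round(2),o['time'],o['opening'])
E
```

```text
[-3.7000e-01  2.6500e+00  7.8100e+00  5.6000e-01  4.0000e-02  1.0000e-01
  5.4865e+02 -2.1150e+01  5.1700e+01  1.1227e+02] 11.3 0.02443156609403682
```

Request:
send_rows(targets="0 0 0 2 255; 0 0 0 4 255; 0 0 0 6 255; 0 0 0 6 255; 0 0 0 6 255")

```text
time: 11.92
ee_pos: [0.5486, -0.0211, 0.0517]
tcp_rot: [180.0, -0.1, 106.3]
wrist_force: [0.7, 2.1, 7.7]
opening: 0.0244
grasp_force: 98.2
```

```bash
cat > r.py <<'E'
from h import *
F=[]
for _ in range(4):
    s=camera("scene");o=bot.get_obs();F.append(np.r_[o['wrist_force'],o['torque'],o['ee_pos']*1e3,o['tcp_rot'][2]])
print(np.mean(F,0).round(2),o['time'],o['opening'])
E
python3 r.py
```

```text
[ 2.0000e-01  2.6300e+00  7.0400e+00  5.9000e-01  6.0000e-02  1.2000e-01
  5.4863e+02 -2.1130e+01  5.1690e+01  1.0627e+02] 12.125 0.024555954665051612
```

Request:
send_rows(targets="0 0 0 2 255; 0 0 0 4 255; 0 0 0 4 255; 0 0 0 4 255")

```text
time: 12.62
ee_pos: [0.5487, -0.0211, 0.0517]
tcp_rot: [180.0, -0.1, 102.3]
wrist_force: [0.3, 2.1, 7.5]
opening: 0.0243
grasp_force: 98.2
```

```bash
python3 r.py
```

```text
[ 7.0000e-02  2.4000e+00  7.2400e+00  6.0000e-01  5.0000e-02  3.1000e-01
  5.4866e+02 -2.1100e+01  5.1720e+01  1.0229e+02] 12.825 0.024123380386832077
```

The torque jumped from 0.12 to 0.31 N m between 78° and 82°, so the lamp is against the stop. The push force is about 7 N, which means it is at the bottom. I'm handing in while holding it there.

```bash
python3 -c "
from workcell import ticket
print(ticket.job_done())"
```

```text
the job is handed in; nothing more can be done
None
```

I put the white lamp on the tester's pegs, pushed it in and twisted it clockwise until the torque jumped at the stop, then handed the job in at about 13 s with the arm still gripping it; the stop and depth are judged from force readings, with no picture after the twist.

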